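# Shut and lock the filter hatch of a bench fume extractor

### The arm

A 6-joint arm with a two-finger parallel gripper is mounted at the origin on the work surface. World frame = base frame: x ahead of the robot, y to its left, z up, the work surface at z = 0. Lengths are in m, angles in degrees, forces in N, time in s.
With the tool pointing down it reaches from about 0.275 to 0.75 m from the base axis. Payload 10.2 kg.
Tool frame: the origin (TCP) lies midway between the tips of the shut fingers; the grasp point (between the pads) lies 19 mm behind it; z points along the fingers, y is the line along which they close (so a half turn about z gives the same grasp; the last joint's range is limited). The gripper opens to 88 mm and grips with 3 to 60 N. Pads are 18 mm wide; open, the fingers measure 123 mm over their backs; the gripper's body (75 mm by 187 mm) begins 45 mm behind the grasp point.
Start: joints at [-84.649, 17.928, 85.812, -0, 76.261, -12.8], TCP at [0.164, -0.499, 0.239] pointing down, gripper open.
Joint ranges: [-168.41, 168.41], [-55.51, 124.54], [10.69, 146.95], [-70.63, 250.63], [1, 178], [-165.06, 165.06]. Speed limits (degrees/s): [136.94, 136.94, 172.46, 180, 180, 180].

### API

Orientations are given as [roll, pitch, yaw] about the fixed x, y, z axes, in that order (R = Rz(yaw) Ry(pitch) Rx(roll)).
In Python, from bench import sense, camera, camera_model, hand_in gives the robot as it stands.
- The arm moves only by the tool apply_moves, never from a script. Its argument "increments" is a list of rows, each a list of 4 numbers: the shift along the tool's x, y, z in cm, then the turn about the tool's z in degrees. In form: [[dx, dy, dz, twist], ...]. A call has 1 to 5 rows; each row is the pose to reach, as a shift and turn from the pose commanded when the call began, along the tool's axes at that moment; what a row does not reach only later rows make up. A row lasts 1/10 s, in which the tool goes at most 50 mm and 8.59 degrees, less where a joint would pass 70% of its speed; a pose out of reach is approached as far as the arm can. A call with a gripper value outside its range is refused whole. "hand" is the opening, from -1 (shut) to 1 (fully open), so that 0 is half open, set as the call begins (left out, the last holds). The fingers move at their own pace and stop on an object; "newtons" is the grip in N (left out, the last holds). Time passes only in rows, so rows that repeat a pose let the fingers close. It gives the time, the measured TCP pose, the force, the opening and the grip force at its end, in the units of the state.
- sense(): the state, without advancing time (a new reading comes with each control period).
- camera(name): name is "scene" or "side" or "wrist"; returns (picture, depth): 400x640x3 uint8, red, green, blue; 400x640 float32, m along the optical axis (not along the pixel's ray), 0 where there is no reading.
- camera_model(name): a dict with "fov_y" (degrees; the focal length in pixels is half the picture's height over the tangent of half this angle, whatever the lens; pixels are square), "cx", "cy" (the principal point, pixels), "R" (3x3) and "t" (3): a world point X has camera coordinates R X + t. Camera axes: x right, y down, z forward; pixel columns grow to the right and rows downward; lengths in m; the calibration is good to about 2 mm. The wrist camera is an equidistant fisheye: a pixel r from the principal point sees the ray r / f radians off the axis. A picture is of the moment at which its call begins: read the wrist's pose just before it. camera_model takes no time and is no camera call; for the wrist camera it gives the pose at the moment of the call.
- hand_in(): hands the job in; it is judged then, once.
The state is a dict: "clock": time; "qpos": joint angles; "qd": joint speeds; "effort": joint torques, N m; "eef_pos": TCP position; "eef_rot": TCP orientation; "ft_force": force on the tool from outside, world axes, zero at the start; "torque": the same for the moment, N m; "grip_width": finger opening in m; "grasp_force": force on a finger pad.
Only numpy, scipy, OpenCV 4.12 (cv2) and the standard library are available. Lean on these libraries where they do the work, as an engineer would, in place of code of your own. Each camera call takes 0.05 s, during which the arm holds its last target. There are 200 camera calls.

### The job

The filter hatch on top of the bench fume extractor has been left ajar. Push it fully shut with your fingertips, then set the fingertips in the slot of its round cam fastener and turn it clockwise (seen from above) a quarter turn, to its stop, so that the hatch is locked. Do not lift the hatch any further or pick anything up, leave everything else on the bench where it is, and finish clear of it all.

Things in the scene. Friction and masses are not known exactly. Their poses are not given: they have to be found in the camera images.
- extractor: Grey fume-extractor case, fixed to the bench, at its left or right, somewhat turned: 240 (its x) x 220 (y) x 90 mm high; black vents on its front, which faces its own -x. Origin: centre of the underside; z up. On top, from the front: a 25 mm fixed strip, the 147 mm hatch opening, a 66 mm fixed deck with two small loose things.
- hatch (a joint): Angle (rad) of the hatch: aluminium panel, 145 mm from hinge to front edge, 176 wide, 6 thick. 0 = fully shut (rigid stop), top then level with the case's top, 90 mm above the bench; grows as the front edge rises. Starts at 0.12 to 0.32. Stiff hinge: it stays where it is left; 2 to 4 N down near the front edge moves it.
- hatch_hinge (a point): Middle of the hatch's hinge line (which runs along the extractor's y), at the height of the shut hatch's top; fixed on the case at (52, 0, 90) mm in the extractor's frame.
- hatch_edge (a point): Middle of the hatch's front edge, on its top face; moves with the hatch. Its x runs from this edge towards the hinge along the panel, y along the edge, z out of the panel. The panel is bare from 50 to 85 mm either side of this point along y: press there, about 20 mm in from the edge.
- slot: Steel-lined slot across the round cam, 26 mm wide, 16 deep, 69 long, open at both ends. Origin: centre of its floor, on the cam's axis, 97 mm from the hinge line and 7.5 mm above the panel. x along the slot, z out of the panel. At cam 0 its x points to the extractor's -y, locked to its -x. Fingertips narrower than the slot turn idle by their play first: turn the hand that much further.
- cam_top (a point): Centre of the cam's top, on its axis, at the level of the slot's rims, 23 mm above the panel; turns with the slot. The cam is a round black puck 76 mm across.
- cam (a joint): Angle (rad) of the cam: 0 = unlocked, grows clockwise seen from above, rigid stop at 1.571 = locked. Starts at 0 to 0.25, stays where it is left, takes 0.07 N m to turn. Its 60 mm pawl, under the panel, slips beneath the case's front strip from about 0.95 on; if the hatch is not fully shut it jams on the strip.
- holder: Board holder, fixed, 160 x 200 x 42 mm high, with a blue circuit board clamped in it; stands on the other side of the bench from the extractor. Origin: centre of underside. To be left alone.
- flux: Small closed bottle, 28 mm across, 55 mm tall, loose on the rear deck of the extractor; origin at the centre of its underside. To be left alone.
- tin: Small round tin, 42 mm across, 28 mm tall, loose on the rear deck of the extractor; origin at the centre of its underside. To be left alone.
- driver: Screwdriver, 150 mm long, lying loose in the gap between the extractor and the board holder. To be left alone.
- tweezers: Steel tweezers, 120 mm long, 8 mm high, lying loose on the bench in front of the board holder. To be left alone.
- spool: Solder spool, 56 mm across, 38 mm tall, loose at the left of the bench; origin at the centre of its underside. To be left alone.
- dish: Small steel bowl, 70 mm across, 30 mm tall, loose at the right of the bench; origin at the centre of its underside. To be left alone.
- heatsink: Finned aluminium heat sink, 40 x 40 x 25 mm, loose at the right of the bench; origin at the centre of its underside. To be left alone.

How it is judged (in metres and radians):
On the way, in this order (a step that is already met when the one before it is completed fails the run):
1. the hatch is pushed fully shut while the cam is still unlocked (value of joint hatch below 0.03 rad and value of joint cam below 0.6 rad), for 0.1 s.
2. with the hatch shut, fingertips pressing on the slot have turned the cam past halfway (value of joint hatch below 0.035 rad and value of joint cam above 0.8 rad and contact force between the fingers and slot above 0.3 N), for 0.04 s.
At the end, for the whole second after the job is handed in: The hatch is shut (joint below 0.03 rad), the cam is turned to within 0.22 rad of its locked stop (joint above 1.35 rad) and at rest; all loose things within 30 mm of where they were (value of joint hatch below 0.03 rad and value of joint cam above 1.35 rad and velocity of joint cam between -0.05 and 0.05 rad/s); the robot touches nothing.
It fails at once if the hatch is lifted further open (value of joint hatch above 0.42 rad).
It fails at once if a bystander is moved more than 30 mm or lifted (distance of any of flux, tin, driver, tweezers, spool, dish, heatsink from where it was at the start of the episode above 0.03 m).
It also fails if it takes over 51 s, if anything falls off the work surface, if the arm or the gripper's body presses on something with over 40 N, if the wrist force passes 120 N, or if a joint passes its speed limit or range.

## Working session

There is one attempt and no reset: what is moved stays moved. The work goes in short steps, Python scripts to look and compute and a tool call to move; the robot and the scene stay as the last step left them, time stands still between calls to the robot, and variables do not carry over. Pictures are saved under pics/ and viewed, at most 10 in all, crops included, and the job is handed in when it is done.

Besides the shell and the picture viewer there is one more tool, called after ">>>" by a JSON object that holds its "op" and its "data". apply_moves: Moves the arm, as the interface text tells. Its arguments: {"type":"object","properties":{"increments":{"type":"array"},"hand":{"type":"number"},"newtons":{"type":"number"}},"required":["increments"]}

```bash
mkdir -p pics
cat > h.py <<'E'
import numpy as np, cv2
from bench import sense, camera, camera_model, hand_in
def shot(name,fn):
    m=camera_model(name); p,d=camera(name)
    cv2.imwrite('pics/'+fn+'.png',p[:,:,::-1]); np.savez('pics/'+fn+'.npz',p=p,d=d,name=name,**m)
    return p,d,m
def cloud(d,m):
    h,w=d.shape; f=h/2/np.tan(np.radians(m['fov_y'])/2)
    v,u=np.mgrid[:h,:w]
    X=np.stack([(u-m['cx'])/f*d,(v-m['cy'])/f*d,d],-1)
    return (X-np.array(m['t']))@np.array(m['R'])
E
python3 - <<'E'
from h import *
a=shot('scene','s1');b=shot('side','s2')
for x in(a,b):print({k:np.round(v,3).tolist() for k,v in x[2].items()})
s=sense();print(s['eef_pos'],s['eef_rot'],s['grip_width'],s['clock'])
E
```

```text
{'fov_y': 56.072, 'cx': 321.215, 'cy': 204.03, 'R': [[-0.796, 0.605, 0.015], [0.283, 0.395, -0.874], [-0.535, -0.692, -0.485]], 't': [0.452, -0.05, 1.583]}
{'fov_y': 47.959, 'cx': 312.738, 'cy': 200.929, 'R': [[0.976, -0.217, 0.016], [-0.149, -0.722, -0.675], [0.158, 0.657, -0.738]], 't': [-0.58, 0.137, 1.197]}
[ 0.16351053 -0.49867748  0.2382329 ] [-1.79936829e+02 -1.15490697e-02  1.81536228e+01] 0.08795432004708839 0.1
```

View pics/s1.png

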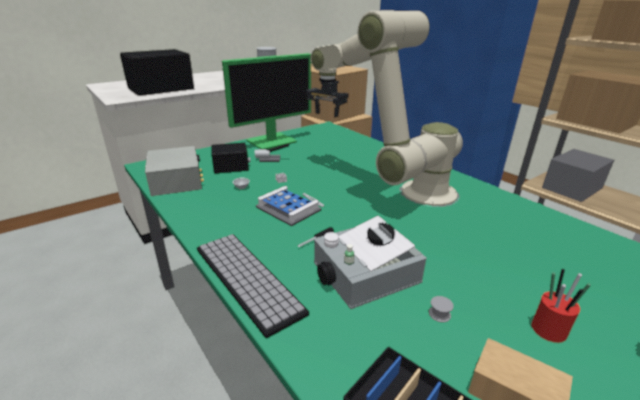

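View pics/s2.png

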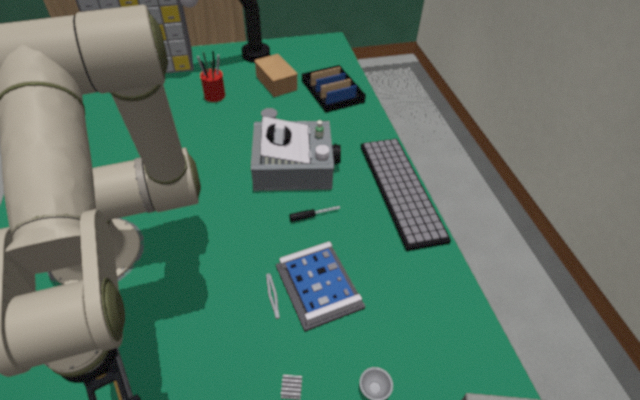

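The scene view shows the extractor at about (370,258) with its white hatch ajar and the black cam at (381,234). In the side view it is at (292,150) with the cam at (278,134), and the arm's side is clear. Next I'll fit the geometry from depth.

```bash
cat > m.py <<'E'
from h import *
for fn in('s1','s2'):
    z=np.load(f'pics/{fn}.npz'); P=cloud(z['d'],z); p=z['p'].astype(int)
    box=(slice(205,305),slice(305,430)) if fn=='s1' else (slice(105,195),slice(240,350))
    Q=P[box].reshape(-1,3);c=p[box].reshape(-1,3);d=z['d'][box].ravel()
    k=(d>0)&(Q[:,2]>.03);Q=Q[k];c=c[k]
    wm=(c.min(1)>195)
    dk=(c.max(1)<60)&(Q[:,2]>.09)
    top=(abs(Q[:,2]-.09)<.006)&~wm
    print(fn,wm.sum(),dk.sum(),top.sum())
    W=Q[wm];
    for _ in range(4):
        o=np.median(W,0) if _==0 else W.mean(0); n=np.linalg.svd(W-W.mean(0))[2][2]; n*=np.sign(n[2]); r=(W-W.mean(0))@n
        W=W[abs(r)<max(.004,2*r.std())]
    print('panel c',W.mean(0),'n',n,'tilt',np.arccos(n[2]),'rearward az',np.degrees(np.arctan2(-n[1],-n[0]))+180, r.std())
    print('panel rect',cv2.minAreaRect(W[:,:2].astype(np.float32)), W[:,2].min(),W[:,2].max())
    D=Q[dk]; print('dark',D.mean(0),D.min(0),D.max(0))
    K=Q[(Q[:,2]>.05)]
    rr=cv2.minAreaRect(Q[(Q[:,2]>.03)][:,:2].astype(np.float32)); print('all rect',rr)
    print('case z hist',np.histogram(Q[:,2],np.arange(.03,.18,.01))[0])
E
python3 m.py
```

```text
s1 1608 165 1470
panel c [0.56754327 0.24100397 0.10456186] n [ 0.24596354 -0.04632033  0.96817166] tilt 0.2529767887200408 rearward az 349.33485645754695 0.0013352627332320498
panel rect ((0.5552824139595032, 0.2305225431919098), (0.1770881861448288, 0.14066182076931), 79.67231750488281) 0.08779101919037208 0.12648419890916612
dark [0.55122455 0.24172313 0.13025784] [0.50620318 0.20749612 0.11162127] [0.57569914 0.27302681 0.14463511]
all rect ((0.6046475172042847, 0.10260146856307983), (0.2581368684768677, 0.5248739123344421), 2.7138760089874268)
case z hist [ 384  395  363  401  421 1406  873  574  559  445  135   97    0    0]
s2 641 140 1571
panel c [0.56882187 0.21177772 0.10731751] n [ 0.24408526 -0.04430744  0.96874106] tilt 0.2506917139163654 rearward az 349.7114451588054 0.00160425601092888
panel rect ((0.5574974417686462, 0.22889021039009094), (0.16419443488121033, 0.12778261303901672), 79.8492431640625) 0.09220402761048614 0.13036532963177713
dark [0.53517634 0.22083153 0.13686408] [0.50244293 0.19335022 0.1169012 ] [0.57066423 0.25771126 0.14915854]
all rect ((0.604623019695282, 0.3048831522464752), (0.3911423981189728, 0.27017590403556824), 80.24813842773438)
case z hist [ 256  378  224  242  278  299 1712  510  381  630  144  137    2    0]
```

Run:
```python
import cv2,numpy as np
a=cv2.imread('pics/s1.png')[205:305,305:435];b=cv2.imread('pics/s2.png')[100:200,235:365]
cv2.imwrite('pics/c.png',np.vstack([cv2.resize(x,(390,300),interpolation=2) for x in(a,b)]))
```

```text
(no output)
```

View pics/c.png

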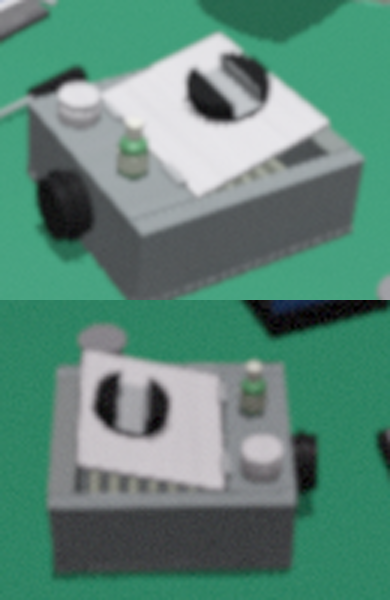

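The crop shows the hatch open at about 0.25 rad, hinged at the rear. The slot lies roughly along the extractor's y, so the cam is near 0, and the flux and tin are on the rear deck. The estimated yaw is -10.3° and the hinge is near (0.625, 0.217). I'll move over it for a wrist look. A tool yaw of about 169.7° leaves enough range on joint 6 for the turn.

```bash
cat >> h.py <<'E'
def go(x,y,z,yaw):
    s=sense();p=s['eef_pos'];w=s['eef_rot'][2];a=np.radians(w)
    d=np.array([x,y,z])-p
    print('cm',np.round(100*np.array([d[0]*np.cos(a)+d[1]*np.sin(a),d[0]*np.sin(a)-d[1]*np.cos(a),-d[2]]),2),'twist',round((w-yaw+180)%360-180,2),'| pos',np.round(p,4),'rot',np.round(s['eef_rot'],2),'F',np.round(s['ft_force'],2),'w',round(s['grip_width'],4),'t',s['clock'],'q6',round(s['qpos'][5],1))
E
python3 -c "
from h import *
go(.46,.16,.24,169.7)"
```

```text
cm [ 48.7  -53.35  -0.18] twist -151.55 | pos [ 0.1635 -0.4987  0.2382] rot [-1.7994e+02 -1.0000e-02  1.8150e+01] F [-0.64  0.46 -0.4 ] w 0.088 t 0.1 q6 -12.8
```

>>> {"op": "apply_moves", "data": {"increments": [[3.3, -3.6, -0.5, -8.5], [6.6, -7.2, -1, -17], [9.9, -10.8, -1.5, -25.5], [13.2, -14.4, -2, -34], [16.5, -18, -2, -42.5]], "hand": -1}}

```text
clock: 0.6
eef_pos: [0.2646, -0.2747, 0.259]
eef_rot: [180.0, 0.0, 61.0]
ft_force: [1.1, -0.1, 0.1]
grip_width: 0.0505
grasp_force: 0.0
```

```bash
python3 -c "
from h import *
go(.46,.16,.24,169.7)"
```

```text
cm [47.49 -4.02  1.9 ] twist -108.74 | pos [ 0.2646 -0.2747  0.259 ] rot [1.7996e+02 2.0000e-02 6.0960e+01] F [ 1.13 -0.12  0.12] w 0.0505 t 0.6 q6 -34.8
```

>>> {"op": "apply_moves", "data": {"increments": [[4.8, -0.4, 0, -8.5], [9.6, -0.8, 0, -17], [14.4, -1.2, 0, -25.5], [19.2, -1.6, 0, -34], [24, -2, 0, -42.5]]}}

```text
clock: 1.1
eef_pos: [0.3647, -0.0554, 0.2588]
eef_rot: [180.0, 0.0, 103.5]
ft_force: [0.0, -0.5, -0.0]
grip_width: 0.0099
grasp_force: 0.0
```

```bash
python3 -c "
from h import *
go(.46,.16,.24,169.7)"
```

```text
cm [18.73 14.29  1.88] twist -66.21 | pos [ 0.3647 -0.0554  0.2588] rot [1.7998e+02 2.0000e-02 1.0349e+02] F [ 0.04 -0.48 -0.02] w 0.0099 t 1.1 q6 -40.5
```

>>> {"op": "apply_moves", "data": {"increments": [[3.8, 2.8, 0.4, -8.5], [7.6, 5.7, 0.8, -17], [11.4, 8.6, 1.2, -25.5], [15.2, 11.5, 1.6, -34], [18.7, 14.3, 1.9, -42.5]]}}

```text
clock: 1.6
eef_pos: [0.4613, 0.1595, 0.2392]
eef_rot: [-180.0, -0.0, 146.0]
ft_force: [0.2, -0.2, 0.3]
grip_width: 0.0004
grasp_force: 0.0
```

>>> {"op": "apply_moves", "data": {"increments": [[0, 0, 0, -8.5], [0, 0, 0, -17], [0, 0, 0, -23.7], [0, 0, 0, -23.7], [0, 0, 0, -23.7]]}}

```text
clock: 2.1
eef_pos: [0.461, 0.1571, 0.2396]
eef_rot: [-180.0, -0.0, 169.2]
ft_force: [0.4, 1.0, 0.3]
grip_width: 0.0007
grasp_force: 0.0
```

Run:
```python
from h import *
go(.49,.174,.15,169.7)
p,d,m=shot('wrist','w1')
print({k:np.round(v,3).tolist() for k,v in m.items()})
```

```text
cm [-2.53  2.2   8.96] twist -0.54 | pos [0.461  0.1571 0.2396] rot [-1.7999e+02 -2.0000e-02  1.6916e+02] F [0.4  1.01 0.31] w 0.0007 t 2.1 q6 -74.2
{'fov_y': 65.706, 'cx': 312.512, 'cy': 198.881, 'R': [[0.188, 0.982, 0.0], [0.932, -0.179, 0.315], [0.309, -0.059, -0.949]], 't': [-0.241, -0.445, 0.26]}
```

View pics/w1.png

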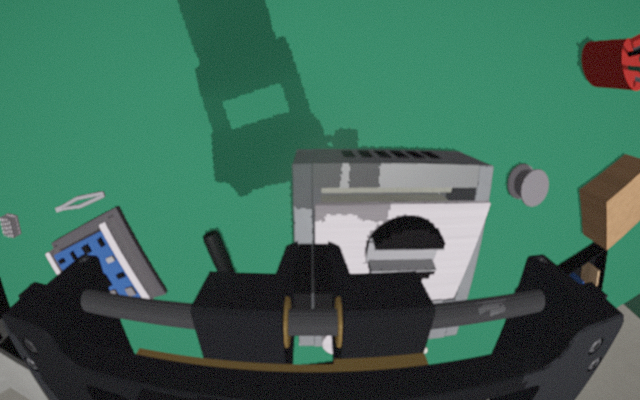

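The wrist view shows the case's front strip in rows 160–200, the hatch's front edge at row ~203 (columns 316–488) and the cam centred at about (405,250). I'll refine the pose from that view.

Run:
```python
from h import *
z=np.load('pics/w1.npz');d=z['d'];p=z['p'].astype(int);f=200/np.tan(np.radians(float(z['fov_y']))/2)
v,u=np.mgrid[:400,:640];x=(u-z['cx']);y=v-z['cy'];r=np.hypot(x,y)+1e-9;t=np.tan(r/f)
X=np.stack([x/r*t*d,y/r*t*d,d],-1);P=(X-z['t'])@z['R']
np.save('pics/wP.npy',P)
yaw=np.radians(-10.3)
for (c,rw) in [(292,152),(296,155),(465,155),(488,168),(300,196),(318,207),(486,207),(400,207),(405,210),(405,217),(370,255),(440,240),(400,265),(380,265),(430,265),(375,250),(436,250)]:
    print((c,rw),np.round(P[rw,c],4),p[rw,c])
b=(slice(200,300),slice(305,495))
W=P[b].reshape(-1,3);c=p[b].reshape(-1,3);k=(c.min(1)>150)&(W[:,2]>.085)&(W[:,2]<.14)
W=W[k]
for _ in range(5):
    n=np.linalg.svd(W-W.mean(0),full_matrices=False)[2][2];n*=np.sign(n[2]);q=(W-W.mean(0))@n;W=W[abs(q)<max(.003,2*q.std())]
print(len(W),W.mean(0),n,'tilt',np.arccos(n[2]),'az',np.degrees(np.arctan2(n[1],n[0])),q.std())
az=np.radians(-10.3);L=np.stack([W[:,0]*np.cos(az)+W[:,1]*np.sin(az),-W[:,0]*np.sin(az)+W[:,1]*np.cos(az),W[:,2]],1)
print('local percentiles',np.percentile(L,[.5,2,98,99.5],axis=0))
```

```text
(292, 152) [0.4395 0.1347 0.0018] [ 49 100  77]
(296, 155) [0.4366 0.1429 0.0476] [61 72 69]
(465, 155) [0.4738 0.3486 0.0352] [61 76 72]
(488, 168) [0.4775 0.3492 0.0913] [152 154 157]
(300, 196) [0.4706 0.1423 0.0923] [104 104 108]
(318, 207) [0.4732 0.1595 0.1267] [150 145 148]
(486, 207) [0.5058 0.3251 0.127 ] [214 208 213]
(400, 207) [0.4871 0.2333 0.1279] [212 206 210]
(405, 210) [0.4914 0.2381 0.1269] [215 208 212]
(405, 217) [0.4974 0.237  0.1291] [13 14 14]
(370, 255) [0.5341 0.2004 0.122 ] [177 175 180]
(440, 240) [0.5209 0.2658 0.1438] [31 33 36]
(400, 265) [0.5486 0.2286 0.1281] [101 100 103]
(380, 265) [0.5447 0.2086 0.1269] [102 100 104]
(430, 265) [0.5559 0.2601 0.129 ] [111 110 111]
(375, 250) [0.5178 0.2033 0.1427] [148 148 150]
(436, 250) [0.5311 0.2617 0.1431] [176 172 175]
6596 [0.53195378 0.25053373 0.11676984] [ 0.24487685 -0.04452823  0.96853114] tilt 0.25153651267999266 az -10.306017174932617 0.0006004996713169087
local percentiles [[0.43453962 0.23967597 0.09263335]
 [0.43531208 0.24345011 0.0946495 ]
 [0.56435635 0.4121495  0.12782504]
 [0.5721953  0.41372948 0.12840496]]
```

```bash
python3 -c "
from h import *
go(.4892,.1749,.135,169.7)"
```

```text
cm [-2.43  2.27 10.46] twist -0.52 | pos [0.4611 0.1571 0.2396] rot [-1.8000e+02 -1.0000e-02  1.6918e+02] F [ 0.32 -0.45 -0.5 ] w 0.0003 t 2.15 q6 -74.2
```

>>> {"op": "apply_moves", "data": {"increments": [[-1.2, 1.1, 2, -0.5], [-2.4, 2.3, 4.5, -0.5], [-2.4, 2.3, 7.5, -0.5], [-2.4, 2.3, 10, -0.5], [-2.4, 2.3, 10.5, -0.5]]}}

```text
clock: 2.65
eef_pos: [0.4877, 0.1751, 0.1323]
eef_rot: [-179.9, -0.3, 169.7]
ft_force: [-0.6, -0.3, 0.1]
grip_width: 0.0002
grasp_force: 0.0
```

>>> {"op": "apply_moves", "data": {"increments": [[0, 0, 0.5, 0], [0, 0, 1, 0], [0, 0, 1.5, 0], [0, 0, 2, 0], [0, 0, 2.5, 0]]}}

```text
clock: 3.15
eef_pos: [0.4891, 0.1754, 0.1098]
eef_rot: [180.0, 0.0, 169.8]
ft_force: [-1.4, 0.4, 2.8]
grip_width: 0.0004
grasp_force: 0.8
```

```bash
python3 -c "
from h import *
go(.4892,.1749,.089,169.7)"
```

```text
cm [-0.02 -0.05  2.08] twist 0.14 | pos [0.4891 0.1754 0.1098] rot [1.7999e+02 4.0000e-02 1.6984e+02] F [-1.43  0.4   2.78] w 0.0004 t 3.15 q6 -73.1
```

Contact at 2.8 N and the hatch is moving. I'll keep pressing.

>>> {"op": "apply_moves", "data": {"increments": [[0, 0, 0.5, 0], [0, 0, 1, 0], [0, 0, 1.4, 0], [0, 0, 1.7, 0], [0, 0, 1.9, 0]]}}

```text
clock: 3.65
eef_pos: [0.4889, 0.1754, 0.0904]
eef_rot: [-180.0, -0.0, 169.8]
ft_force: [-0.8, -0.7, 2.8]
grip_width: 0.0002
grasp_force: 1.4
```

>>> {"op": "apply_moves", "data": {"increments": [[0, 0, 0.1, 0], [0, 0, 0.2, 0], [0, 0, 0.2, 0], [0, 0, 0.2, 0]]}}

```text
clock: 4.05
eef_pos: [0.489, 0.1754, 0.0902]
eef_rot: [-180.0, 0.0, 169.9]
ft_force: [-8.3, -2.1, 18.1]
grip_width: 0.0007
grasp_force: 8.9
```

The stop is reached, with 18 N at z = 0.090. Next I'll lift and look at the cam.

```bash
python3 -c "
from h import *
go(.4519,.2497,.22,169.7)"
```

```text
cm [  4.96   6.67 -12.98] twist 0.17 | pos [0.489  0.1754 0.0902] rot [-1.7999e+02  3.0000e-02  1.6987e+02] F [-8.33 -2.08 18.13] w 0.0007 t 4.05 q6 -73.1
```

>>> {"op": "apply_moves", "data": {"increments": [[0, 0, -4, 0], [0, 0, -8, 0], [1.5, 2.5, -11, 0], [3.5, 5, -13, 0], [5, 6.7, -13, 0]]}}

```text
clock: 4.55
eef_pos: [0.452, 0.2517, 0.2216]
eef_rot: [179.8, 0.3, 169.9]
ft_force: [0.3, -0.4, -0.3]
grip_width: -0.0003
grasp_force: 0.0
```

>>> {"op": "apply_moves", "data": {"increments": [[0, 0, 0, 0], [0, 0, 0, 0], [0, 0, 0, 0]], "hand": -0.43}}

```text
clock: 4.85
eef_pos: [0.452, 0.2493, 0.2183]
eef_rot: [-180.0, -0.0, 169.8]
ft_force: [-0.3, 1.1, -0.3]
grip_width: 0.0229
grasp_force: 0.0
```

Run:
```python
from h import *
go(.5287,.2358,.15,169.7)
p,d,z=shot('wrist','w2');f=200/np.tan(np.radians(float(z['fov_y']))/2)
v,u=np.mgrid[:400,:640];x=(u-z['cx']);y=v-z['cy'];r=np.hypot(x,y)+1e-9;t=np.tan(r/f)
X=np.stack([x/r*t*d,y/r*t*d,d],-1);P=(X-np.array(z['t']))@np.array(z['R'])
c,s=.9839,.1788
L=np.stack([P[...,0]*c-P[...,1]*s,P[...,0]*s+P[...,1]*c,P[...,2]],-1);np.save('pics/L2.npy',L)
pan=(p.min(2)>190)&(abs(L[...,2]-.09)<.01)&(abs(L[...,0]-.5)<.08)&(abs(L[...,1]-.3265)<.09)
print('panel z',np.percentile(L[pan],[1,50,99],axis=0))
near=np.hypot(L[...,0]-.478,L[...,1]-.3265)<.045
top=near&(abs(L[...,2]-.113)<.004); fl=near&(abs(L[...,2]-.0975)<.003)
for k,m in(('top',top),('floor',fl)):
    Q=L[m];print(k,len(Q),np.percentile(Q,[1,50,99],axis=0).round(4).tolist(),cv2.minEnclosingCircle(Q[:,:2].astype(np.float32)),cv2.minAreaRect(Q[:,:2].astype(np.float32)))
im=cv2.resize(p[100:300,200:460],(780,600))[:,:,::-1];cv2.imwrite('pics/w2c.png',im)
```

```text
cm [-7.79  0.03  6.83] twist 0.1 | pos [0.452  0.2493 0.2183] rot [-1.7997e+02 -3.0000e-02  1.6980e+02] F [-0.34  1.07 -0.27] w 0.0229 t 4.85 q6 -63.9
panel z [[0.4309525  0.2402439  0.09007203]
 [0.4499005  0.34860428 0.0915948 ]
 [0.5337229  0.41286619 0.09335013]]
top 2025 [[0.4411, 0.3038, 0.1093], [0.4655, 0.3263, 0.1145], [0.516, 0.3476, 0.1161]] ((0.4789732098579407, 0.3260273039340973), 0.039999742060899734) ((0.478886216878891, 0.32619160413742065), (0.04886547476053238, 0.07676920294761658), 89.3798599243164)
floor 721 [[0.4412, 0.3011, 0.0953], [0.4826, 0.3253, 0.0991], [0.4931, 0.348, 0.1004]] ((0.46827173233032227, 0.325048565864563), 0.03308532014489174) ((0.4669884741306305, 0.3243979811668396), (0.055360689759254456, 0.052384864538908005), 87.99652862548828)
```

View pics/w2c.png

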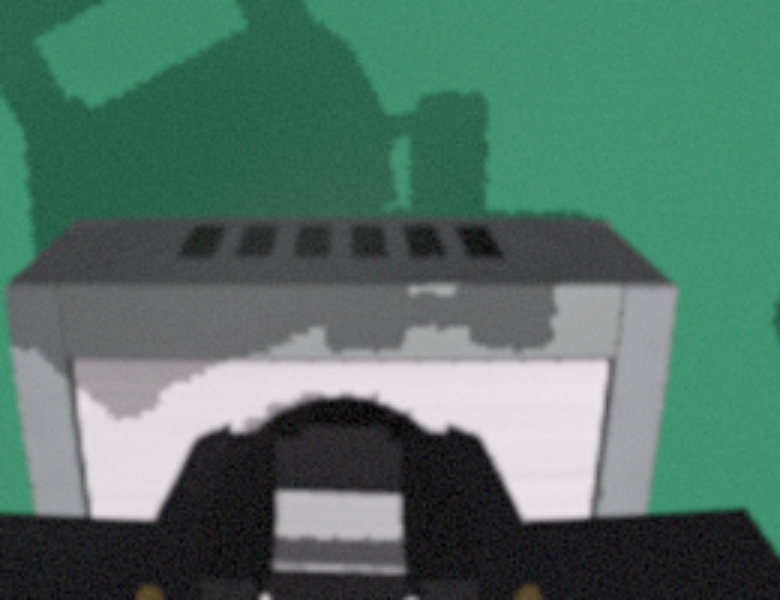

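The crop shows the hatch flush, with the slot between the fingers at crop rows ~490–570 and nearly parallel to the extractor's y. I'll fit the slot angle and centre.

Run:
```python
from h import *
L=np.load('pics/L2.npy');R=[]
for c in range(293,333,3):
    l=L[235:295,c];f=(abs(l[:,1]-.3265)<.03)
    t=l[f&(abs(l[:,2]-.1135)<.004)]
    a=t[t[:,0]<.478][:,0].max() if (t[:,0]<.478).any() else np.nan
    b=t[t[:,0]>.478][:,0].min() if (t[:,0]>.478).any() else np.nan
    R.append((np.median(t[:,1]),a,b))
R=np.array(R);print(R.round(4))
k=~np.isnan(R[:,1]);print(np.polyfit(R[k,0],R[k,1],1),R[k,1].mean());k=~np.isnan(R[:,2]);
if k.any():print(np.polyfit(R[k,0],R[k,2],1),R[k,2].mean())
```

```text
[[0.3077 0.4644 0.4906]
 [0.3106 0.4647 0.4912]
 [0.3133 0.4647 0.4909]
 [0.3161 0.4648 0.4908]
 [0.3189 0.4646 0.4916]
 [0.3217 0.4638 0.491 ]
 [0.3244 0.4668 0.4924]
 [0.3272 0.4665 0.4919]
 [0.33   0.4667 0.4919]
 [0.3328 0.4663 0.4918]
 [0.3355 0.4663 0.4919]
 [0.3383 0.4659 0.492 ]
 [0.3411 0.4665 0.4923]
 [0.344  0.4663 0.4921]]
[0.06499357 0.44442344] 0.46559990785256716
[0.0416359  0.47803058] 0.49159655506528305
```

```bash
python3 -c "
from h import *
go(.5292,.2354,.135,166.8)"
```

```text
cm [-7.84  0.01  8.33] twist 2.98 | pos [0.452  0.2492 0.2183] rot [-1.7997e+02 -3.0000e-02  1.6978e+02] F [-0.64  0.08  0.58] w 0.0246 t 4.9 q6 -63.9
```

>>> {"op": "apply_moves", "data": {"increments": [[-3, 0, 1, 1], [-6, 0, 3, 3], [-7.8, 0, 5.5, 3], [-7.8, 0, 7.5, 3], [-7.8, 0, 8.3, 3]]}}

```text
clock: 5.4
eef_pos: [0.5281, 0.2352, 0.1332]
eef_rot: [-179.9, -0.2, 166.8]
ft_force: [-0.3, -0.5, 0.7]
grip_width: 0.025
grasp_force: 0.0
```

>>> {"op": "apply_moves", "data": {"increments": [[0, 0, 0, 0], [0, 0, 0, 0]]}}

```text
clock: 5.6
eef_pos: [0.5287, 0.2363, 0.1368]
eef_rot: [180.0, 0.1, 166.8]
ft_force: [0.4, 0.4, 0.1]
grip_width: 0.025
grasp_force: 0.0
```

```bash
python3 -c "
from h import *
go(.5292,.2354,.102,166.8)"
```

```text
cm [-0.07 -0.08  3.48] twist 0.05 | pos [0.5287 0.2363 0.1368] rot [1.7996e+02 8.0000e-02 1.6685e+02] F [0.41 0.41 0.1 ] w 0.025 t 5.6 q6 -64.3
```

>>> {"op": "apply_moves", "data": {"increments": [[-0.1, -0.1, 1, 0], [-0.1, -0.1, 2, 0], [-0.1, -0.1, 2.8, 0], [-0.1, -0.1, 3.3, 0], [-0.1, -0.1, 3.4, 0]]}}

```text
clock: 6.1
eef_pos: [0.5288, 0.2351, 0.1009]
eef_rot: [-180.0, -0.1, 166.9]
ft_force: [-0.3, -0.6, -0.1]
grip_width: 0.025
grasp_force: 0.0
```

>>> {"op": "apply_moves", "data": {"increments": [[0, 0, 0, 0], [0, 0, 0, 2], [0, 0, 0, 4]]}}

```text
clock: 6.4
eef_pos: [0.5295, 0.2351, 0.1022]
eef_rot: [180.0, 0.1, 162.8]
ft_force: [2.3, -1.6, -1.3]
grip_width: 0.0249
grasp_force: 1.1
```

The tips are in the slot, so I'll turn clockwise.

>>> {"op": "apply_moves", "data": {"increments": [[0, 0, 0, 5], [0, 0, 0, 10], [0, 0, 0, 15], [0, 0, 0, 20], [0, 0, 0, 25]]}}

```text
clock: 6.9
eef_pos: [0.5296, 0.2349, 0.1022]
eef_rot: [180.0, 0.1, 137.7]
ft_force: [1.1, -2.4, -0.7]
grip_width: 0.0251
grasp_force: 1.3
```

```bash
python3 -c "
from h import *
go(.5292,.2354,.102,72);print(sense()['torque'])"
```

```text
cm [0.07 0.01 0.02] twist 65.65 | pos [0.5296 0.2349 0.1022] rot [1.7996e+02 8.0000e-02 1.3765e+02] F [ 1.14 -2.4  -0.75] w 0.0251 t 6.9 q6 -35.3
[-0.26956525 -0.32307065  0.09980889]
```

>>> {"op": "apply_moves", "data": {"increments": [[0, 0, 0, 5], [0, 0, 0, 10], [0, 0, 0, 15], [0, 0, 0, 20], [0, 0, 0, 25]]}}

```text
clock: 7.4
eef_pos: [0.5294, 0.2351, 0.1021]
eef_rot: [180.0, 0.0, 112.7]
ft_force: [0.3, -0.2, -0.3]
grip_width: 0.0253
grasp_force: 1.2
```

>>> {"op": "apply_moves", "data": {"increments": [[0, 0, 0, 5], [0, 0, 0, 10], [0, 0, 0, 15], [0, 0, 0, 20], [0, 0, 0, 25]]}}

```text
clock: 7.9
eef_pos: [0.5293, 0.2355, 0.1022]
eef_rot: [180.0, -0.0, 87.7]
ft_force: [0.1, 2.0, 0.0]
grip_width: 0.0251
grasp_force: 1.5
```

```bash
python3 -c "
from h import *
go(.5292,.2354,.102,72);print(sense()['torque'])"
```

```text
cm [-0.01 -0.01  0.02] twist 15.66 | pos [0.5293 0.2355 0.1022] rot [ 1.7995e+02 -4.0000e-02  8.7660e+01] F [0.08 1.96 0.05] w 0.0251 t 7.9 q6 14.7
[ 0.29298673 -0.03111238  0.0896185 ]
```

>>> {"op": "apply_moves", "data": {"increments": [[0, 0, 0, 4], [0, 0, 0, 8], [0, 0, 0, 12], [0, 0, 0, 14]]}}

```text
clock: 8.3
eef_pos: [0.5293, 0.2357, 0.1022]
eef_rot: [180.0, -0.1, 73.7]
ft_force: [0.7, 3.2, 0.1]
grip_width: 0.0252
grasp_force: 2.7
```

```bash
python3 -c "
from h import *
go(.5292,.2354,.102,72);print(sense()['torque'])"
```

```text
cm [-0.03 -0.    0.02] twist 1.73 | pos [0.5293 0.2357 0.1022] rot [ 1.7996e+02 -8.0000e-02  7.3730e+01] F [0.72 3.18 0.09] w 0.0252 t 8.3 q6 28.7
[ 0.55292758 -0.1931155   0.16362154]
```

>>> {"op": "apply_moves", "data": {"increments": [[0, 0, 0, 1.5], [0, 0, 0, 3], [0, 0, 0, 3]]}}

```text
clock: 8.6
eef_pos: [0.5293, 0.2358, 0.1022]
eef_rot: [179.9, -0.0, 71.0]
ft_force: [0.6, 4.6, 0.0]
grip_width: 0.0252
grasp_force: 25.6
```

```bash
python3 -c "
from h import *
go(.5292,.2354,.102,72);print(sense()['torque'])"
```

```text
cm [-0.04  0.    0.02] twist -1.01 | pos [0.5293 0.2358 0.1022] rot [ 1.7993e+02 -4.0000e-02  7.0990e+01] F [0.65 4.65 0.02] w 0.0252 t 8.6 q6 31.4
[ 0.83268703 -0.1444441   1.63897685]
```

The torque jumped to 1.6 N m, so the cam is at its stop. I'll back off by the play, rise straight up and check.

>>> {"op": "apply_moves", "data": {"increments": [[0, 0, 0, -3], [0, 0, 0, -7], [0, 0, 0, -7], [0, 0, -1, -7], [0, 0, -2.5, -7]]}}

```text
clock: 9.1
eef_pos: [0.5288, 0.2349, 0.127]
eef_rot: [-179.9, 0.0, 77.7]
ft_force: [-0.0, -0.8, -0.3]
grip_width: 0.0256
grasp_force: 0.0
```

>>> {"op": "apply_moves", "data": {"increments": [[0, 0, -4, 0], [0, 0, -8, 0], [0, 0, -12, 0], [0, 0, -14, 0], [0, 0, -14, 0]]}}

```text
clock: 9.6
eef_pos: [0.5299, 0.2352, 0.2704]
eef_rot: [179.7, -0.1, 77.8]
ft_force: [-0.1, -0.3, -0.4]
grip_width: 0.0249
grasp_force: 0.0
```

>>> {"op": "apply_moves", "data": {"increments": [[0, 4, 0, 0], [0, 8, 0, 0], [0, 12, 0, 0], [0, 12, 0, 0], [0, 12, 0, 0]]}}

```text
clock: 10.1
eef_pos: [0.6463, 0.2096, 0.2647]
eef_rot: [-179.8, 0.1, 77.8]
ft_force: [0.4, 0.5, 0.6]
grip_width: 0.025
grasp_force: 0.0
```

Run:
```python
from h import *
go(.5292,.2354,.102,72)
a=shot('scene','e1')[0];b=shot('side','e2')[0]
cv2.imwrite('pics/ec.png',np.vstack([cv2.resize(a[195:315,285:445],(400,300)),cv2.resize(b[95:215,225:385],(400,300))])[:,:,::-1])
```

```text
cm [  0.04 -11.99  16.27] twist 5.77 | pos [0.6463 0.2096 0.2647] rot [-1.7983e+02  6.0000e-02  7.7770e+01] F [0.42 0.47 0.59] w 0.025 t 10.1 q6 20.3
```

View pics/ec.png

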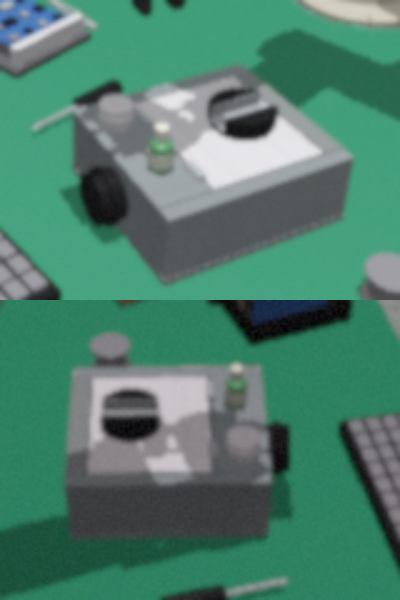

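The crop shows the hatch flush and the slot turned a quarter turn, along the extractor's x. The flux and tin are undisturbed and the gripper is clear.

```bash
python3 -c "
from h import *
print(hand_in())"
```

```text
the job is handed in; nothing more can be done
None
```

The hatch is pushed shut, its cam is turned clockwise to the stop, and the job is handed in at about 10 s on the clock with the arm clear; the final pictures show the hatch flush and the flux bottle and tin still in place, but no verdict came back.

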